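# Hold a set-screw collar on the flat of a lab shaker's drive shaft

## Task

Pinch the bare shaft of the white shaker drive and turn it until you feel a finger lying square on its flat and that flat faces the blue fork. Then take the yellow collar from its block, slide it down the shaft with its screw over the flat and the screw's shank between the fork's two tines, and push it down until the sprung brass washer is pressed well in. Finish still gripping the collar and holding it down there, so that a colleague can tighten the screw; leave the tip box, tube rack and bottle where they are.

Things in the scene. Friction and masses are not known exactly. Their poses are not given: they have to be found in the camera images.
- drive: White shaker drive, fixed on the bench, 170 (x) x 140 (y) mm, top 70 mm above the bench. Origin on the bench, on the upright shaft's axis; z up; +x points from the shaft to the blue fork. On the axis a fixed boss (diameter 26) rises to 90 mm above the bench, below the washer.
- shaft_top (a point): Centre of the shaft's top end, on the axis, 148 mm above the bench. Dark steel, diameter 20, with one bright flat all along, 6 mm from the axis, 16 mm wide (16 mm from flat to back, 20 mm elsewhere). Top 3 mm bevelled to diameter 16. 43 mm stand free above the washer. A red bar (5 x 4 mm) on the top face runs from the centre to the flat.
- shaft (a joint): Angle of the shaft, rad, growing counter-clockwise seen from above: 0 (or any multiple of 2 pi) when the flat faces the fork (+x of the drive). It turns freely either way, without stop, against 0.05 N m of friction and stays where left. Starts well away from the fork.
- shaft_flat (a point): The bright flat face of the shaft (the rules call this face shaft_c1). Origin in the middle of that face, 117.5 mm above the bench; its x axis points straight out of the flat, away from the shaft's axis.
- fork (a point): Blue fork fixed on top of the drive: middle of the gap between the tops of its two tines, 52 mm from the shaft's axis, 114 mm above the bench. Gap 16 mm wide (along the drive's y) and 20 mm deep, open upwards and along x; each tine 8 (x) x 6 (y) mm.
- washer (a joint): How far the brass washer (diameter 34, bore 22 mm, round the shaft) is pressed down, m: 0 up (its top 105 mm above the bench) to 0.008 at its stop. Spring: 3 N at the start to about 10 N at the stop; it comes up again when let go.
- collar_center (a point): Centre of the loose yellow collar, half-way up, on the bore's axis. Diameter 40, height 24, bore 23 mm through; 42 mm wide across two flat sides facing its +y and -y (grasp there). z up along the bore, +x along the screw. It goes down over the shaft only with the screw tip over the flat. About 0.15 kg.
- screw_head (a point): Middle of the black head (diameter 14, 58 to 68 mm from the bore's axis) of the collar's steel screw, which lies along the collar's +x, 4 mm below the collar's centre. Its 8 mm thick shank runs from the collar to the head; its 5 mm thick tip stands into the bore to 7 mm from the axis.
- stand: Blue block fixed to the bench, 60 (x) x 30 (y) x 30 mm high; origin under its centre. At the start the collar lies centred on its top, bore upright, screw along the block's +x; the collar overhangs the block by 6 mm on each flat side.
- tip_box: Dark blue box with orange top and yellow tips, 120 x 85 x 60 mm, loose, origin under its centre. Leave alone.
- tube_rack: Green tube rack, 110 x 70 x 45 mm, loose, origin under its centre. Leave alone.
- reagent: Amber bottle with blue cap, diameter 60, height 130 mm, loose, origin under its centre. Leave alone.
There are look-alikes about, which are no part of the job. Of the things shaped like the drive, the white one is meant. Of the things that look like the part that bears collar_center, the smaller one is meant.

How it is judged:
On the way, in this order (a step that is already met when the one before it is completed fails the run):
1. the shaft is pinched with a finger on its flat, and the flat faces the fork within 11 degrees (angle between the x axis of shaft_flat and the x axis of drive, either way round below 0.2 rad and x of shaft_flat in the frame of drive above 0 m and contact force between the fingers and shaft_c1 above 2 N), for 0.2 s.
2. the collar is round the shaft, its screw over the flat (horizontal distance between collar_center and shaft_top below 0.004 m and angle between collar_center's own z axis and vertical below 0.1 rad and angle between the x axis of collar_center and the x axis of drive, either way round below 0.15 rad and x of screw_head in the frame of drive above 0.03 m and z of collar_center in the frame of drive below 0.13 m), for 0.1 s.
At the end, for the whole second after the job is handed in: The flat faces the fork within 11 degrees; the collar is upright within 6 degrees round the shaft (axes within 4 mm), its screw towards the fork within 9 degrees, pressing the washer at least 4 mm down, still, with the fingers gripping it (angle between the x axis of shaft_flat and the x axis of drive, either way round below 0.2 rad and x of shaft_flat in the frame of drive above 0 m and horizontal distance between collar_center and shaft_top below 0.004 m and angle between collar_center's own z axis and vertical below 0.1 rad and angle between the x axis of collar_center and the x axis of drive, either way round below 0.15 rad and x of screw_head in the frame of drive above 0.03 m and value of joint washer above 0.004 m and z of collar_center in the frame of drive below 0.116 m and contact force between collar and washer above 3 N and contact force between the fingers and collar above 5 N and linear speed of collar below 0.02 m/s); the arm keeps its last pose, push and grip.
It fails at once if tip box moved more than 30 mm (distance of tip_box from where it was at the start of the episode above 0.03 m).
It fails at once if tube rack moved more than 30 mm (distance of tube_rack from where it was at the start of the episode above 0.03 m).
It fails at once if bottle moved more than 30 mm (distance of reagent from where it was at the start of the episode above 0.03 m).
It also fails if it takes over 67 s, if anything falls off the work surface, if the arm or the gripper's body presses on something with over 40 N, if the wrist force passes 120 N, or if a joint passes its speed limit or range.

## Robot

A 6-joint arm with a two-finger parallel gripper is mounted at the origin on the work surface. World frame = base frame: x ahead of the robot, y to its left, z up, the work surface at z = 0. Lengths are in m, angles in rad, forces in N, time in s.
With the tool pointing down it reaches from about 0.35 to 0.725 m from the base axis. Payload 4.3 kg.
Tool frame: the origin (TCP) lies midway between the tips of the shut fingers; the grasp point (between the pads) lies ctrl.grip_depth behind it (ctrl.grip_depth is the distance from the TCP to the grasp point, in m); z points along the fingers, y is the line along which they close (so a half turn about z gives the same grasp; the last joint's range is limited). The gripper opens to 85 mm and grips with 20 to 120 N. Pads are 22 mm wide; open, the fingers measure 114 mm over their backs; the gripper's body (76 mm by 85 mm) begins 54 mm behind the grasp point. The pads swing forward as they close: fully open they stand 13 mm farther back than shut.
Start: joints at [-1.303, 0.377, 0.081, 1.274, 0, 1.46], TCP at [0.212, -0.534, 0.231] pointing down, gripper open.
Joint ranges: [-2.72, 2.72], [-0.84, 1.66], [-1.02, 1.22], [-1.77, 2.12], [-1.37, 1.28], [-3.14, 3.14]. Speed limits (rad/s): [2.57, 2.57, 3.14, 3.14, 3.14, 3.14].

## Interface

Orientations are given as a unit quaternion [w, x, y, z].
In Python, from bench import ctrl gives the robot as it stands. The module is installed in compiled form; this text tells all that it offers.
- The arm moves only by the tool arm_command, never from a script. Its argument "series" is one flat list of numbers, 7 for each row, row after row: the turn, a rotation vector about the world's x, y, z in rad, then the shift along the world's x, y, z in m, then the closure in counts, from 0 (fully open) to 255 (shut). In form: [wx, wy, wz, tx, ty, tz, grip, wx, wy, wz, tx, ty, tz, grip, ...]. A call has 1 to 20 rows; each row is the pose to reach, as a shift and turn from the pose commanded when the call began; what a row does not reach only later rows make up. A row lasts 1/10 s, in which the tool goes at most 50 mm and 8.59 degrees, less where a joint would pass 70% of its speed; a pose out of reach is approached as far as the arm can. A call with a gripper value outside its range is refused whole. The fingers move at their own pace and stop on an object; "force" is the grip in N (left out, the last holds). Time passes only in rows, so rows that repeat a pose let the fingers close. It gives the time, the measured TCP pose, the force, the opening and the grip force at its end, in the units of the state.
- ctrl.get_state(): the state, without advancing time (a new reading comes with each control period).
- ctrl.snapshot(name): name is "scene" or "top"; returns a dict with "img" (384x512x3 uint8, red, green, blue), "mtx" (3x3 intrinsics, pixels), "dist_coeffs" ([k1, k2, p1, p2, k3] as OpenCV has them; the pictures are not rectified), "camera_from_world" (4x4, takes a point from world to camera coordinates). Camera axes: x right, y down, z forward; pixel columns grow to the right and rows downward; lengths in m; the calibration is good to about 2 mm. A picture is of the moment at which its call begins. There is no depth.
- ctrl.close_job(): hands the job in; it is judged then, once.
The state is a dict: "time_s": time; "joints": joint angles; "joint_vel": joint speeds; "tau": joint torques, N m; "eef_pos": TCP position; "tool_rot": TCP orientation; "contact_force": force on the tool from outside, world axes, zero at the start; "torque": the same for the moment, N m; "opening": finger opening in m; "grip_force": force on a finger pad.
Only numpy, scipy, OpenCV 4.12 (cv2) and the standard library are available. Lean on these libraries where they do the work, as an engineer would, in place of code of your own. Each camera call takes 0.05 s, during which the arm holds its last target. There are 200 camera calls.

## Working session

There is one attempt and no reset: what is moved stays moved. The work goes in short steps, Python scripts to look and compute and a tool call to move; the robot and the scene stay as the last step left them, time stands still between calls to the robot, and variables do not carry over. Pictures are saved under pics/ and viewed, at most 10 in all, crops included, and the job is handed in when it is done.

Besides the shell and the picture viewer there is one more tool, called as a command line: name --argument value ..., lists and objects as JSON in quotes. arm_command: Moves the arm, as the interface text tells. Its arguments: {"type":"object","properties":{"series":{"type":"array","items":{"type":"number"}},"force":{"type":"number"}},"required":["series"]}

```bash
mkdir -p pics; cat > h.py <<'E'
import numpy as np, cv2, pickle
from bench import ctrl
def snap(n,f=None):
    s=ctrl.snapshot(n)
    if f: cv2.imwrite('pics/'+f,s['img'][:,:,::-1])
    return {k:np.array(s[k]) for k in ('img','mtx','dist_coeffs','camera_from_world')}
def ray(s,uv):
    p=cv2.undistortPoints(np.array(uv,float).reshape(-1,1,2),s['mtx'],s['dist_coeffs']).reshape(-1,2)
    T=s['camera_from_world'];R=T[:3,:3];c=-R.T@T[:3,3]
    d=np.c_[p,np.ones(len(p))]@R
    return c,d
def onz(s,uv,z):
    c,d=ray(s,uv); return c+d*((z-c[2])/d[:,2])[:,None]
def proj(s,P):
    T=s['camera_from_world']
    return cv2.projectPoints(np.array(P,float).reshape(-1,1,3),cv2.Rodrigues(T[:3,:3])[0],T[:3,3],s['mtx'],s['dist_coeffs'])[0].reshape(-1,2)
def st():
    s=ctrl.get_state()
    for k in s: print(k,np.round(s[k],4))
E
python3 - <<'E'
from h import *
a=snap('scene');b=snap('top')
cv2.imwrite('pics/both1.png',a['img'][:,:,::-1]);cv2.imwrite('pics/top1.png',b['img'][:,:,::-1])
pickle.dump((a,b),open('s1.pkl','wb'))
for s in(a,b):
    T=s['camera_from_world'];print(-T[:3,:3].T@T[:3,3],T[2,:3],s['dist_coeffs'],s['mtx'][0])
print(ctrl.grip_depth);st()
E
```

```text
[1.16189131 0.75696752 1.02730295] [-0.45595363 -0.56289568 -0.68938722] [-0.09319894  0.          0.          0.          0.        ] [449.25108432   0.         259.47225262]
[0.47821706 0.00884175 1.10100393] [ 0.09236234 -0.02282031 -0.99546393] [-0.05278099  0.          0.          0.          0.        ] [350.61300324   0.         256.09771628]
0.0187
time_s 0.1
joints [-1.3033  0.378   0.0798  1.2744  0.      1.4605]
joint_vel [ 0.     -0.0008  0.0039  0.0001  0.      0.0007]
tau [ 2.00000e-04 -4.64692e+01  2.70583e+01  1.21000e-02 -2.00000e-04
 -0.00000e+00]
eef_pos [ 0.2119 -0.5339  0.2304]
tool_rot [-9.000e-04  9.822e-01  1.878e-01 -1.000e-04]
contact_force [ 0.5097  0.0293 -0.0014]
torque [-0.0627 -0.0144  0.0071]
grip_force 0.0
opening 0.0858
```

View pics/both1.png

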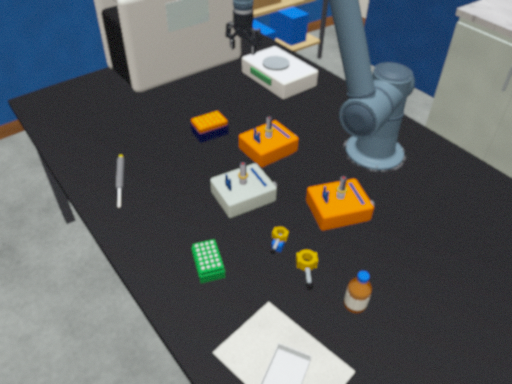

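View pics/top1.png

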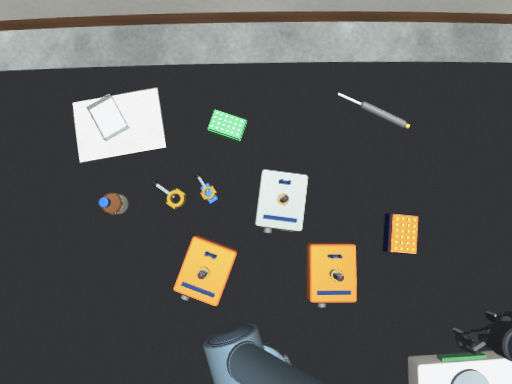

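The scene view shows the white drive at about (243,188) and the small collar at (280,236). In the top view they are at (283,200) and (208,190). Next I'll zoom in and measure.

```bash
python3 - <<'E'
from h import *
a,b=pickle.load(open('s1.pkl','rb'))
t=cv2.resize(b['img'][165:235,185:325],None,fx=5.7,fy=5.7,interpolation=cv2.INTER_CUBIC)[:,:798]
u=cv2.resize(a['img'][150:260,205:300],None,fx=1.8,fy=1.8,interpolation=cv2.INTER_CUBIC)
c=np.zeros((t.shape[0]+u.shape[0],800,3),np.uint8);c[:t.shape[0],:798]=t;c[t.shape[0]:,:u.shape[1]]=u
cv2.imwrite('pics/c1.png',c[:600,:,::-1])
def mask(s,lo,hi,box):
    h=cv2.cvtColor(s['img'],cv2.COLOR_RGB2HSV);m=cv2.inRange(h,lo,hi);z=np.zeros_like(m);x0,y0,x1,y1=box;z[y0:y1,x0:x1]=m[y0:y1,x0:x1];return z
def comps(m,mn=4):
    n,l,stt,ce=cv2.connectedComponentsWithStats(m)
    return [(stt[i].tolist(),ce[i].round(2).tolist()) for i in range(1,n) if stt[i,4]>=mn]
for nm,s,bd,bc in(('top',b,(250,165,315,240),(190,170,225,210)),('scene',a,(205,150,280,220),(262,220,296,256))):
    print(nm,'blue drive',comps(mask(s,(95,100,30),(130,255,255),bd)))
    print('yellow',comps(mask(s,(18,120,100),(35,255,255),bc)),'blue',comps(mask(s,(95,100,60),(130,255,255),bc)))
    print('red',comps(mask(s,(0,90,60),(8,255,255),bd),1))
m=mask(b,(0,0,150),(180,60,255),(245,160,320,240));m=cv2.morphologyEx(m,cv2.MORPH_CLOSE,np.ones((9,9)))
cn=max(cv2.findContours(m,0,1)[0],key=cv2.contourArea);r=cv2.minAreaRect(cn);print(r);bx=cv2.boxPoints(r);W=onz(b,bx,.07);print(W,W.mean(0))
E
```

```text
top blue drive [([279, 180, 11, 4, 29], [284.17, 181.55]), ([264, 215, 33, 7, 101], [279.69, 217.92])]
yellow [([200, 186, 17, 14, 98], [207.84, 192.53])] blue [([205, 182, 5, 4, 15], [207.07, 183.73]), ([200, 186, 3, 4, 10], [201.0, 187.5]), ([205, 190, 7, 6, 28], [208.21, 192.61]), ([207, 195, 12, 9, 52], [213.02, 199.6])]
red []
scene blue drive [([252, 169, 14, 16, 32], [258.22, 176.78]), ([226, 178, 5, 11, 34], [227.94, 183.15])]
yellow [([271, 226, 18, 16, 206], [279.97, 232.73])] blue [([271, 240, 4, 8, 23], [272.26, 242.83]), ([275, 242, 10, 11, 73], [279.81, 246.92])]
red [([240, 150, 5, 4, 5], [242.0, 151.8]), ([248, 157, 3, 3, 3], [249.0, 158.0]), ([279, 160, 1, 1, 1], [279.0, 160.0]), ([275, 162, 1, 1, 1], [275.0, 162.0]), ([268, 165, 1, 1, 1], [268.0, 165.0]), ([270, 164, 1, 1, 1], [270.0, 164.0]), ([264, 166, 3, 2, 3], [265.0, 166.33])]
((281.3307800292969, 202.35385131835938), (47.38126754760742, 62.38947296142578), 7.125016689300537)
[[ 0.45322387 -0.00542535  0.07      ]
 [ 0.63541264 -0.0330085   0.07      ]
 [ 0.61465254 -0.17264027  0.07      ]
 [ 0.43238737 -0.14272294  0.07      ]] [ 0.53391911 -0.08844927  0.07      ]
```

View pics/c1.png

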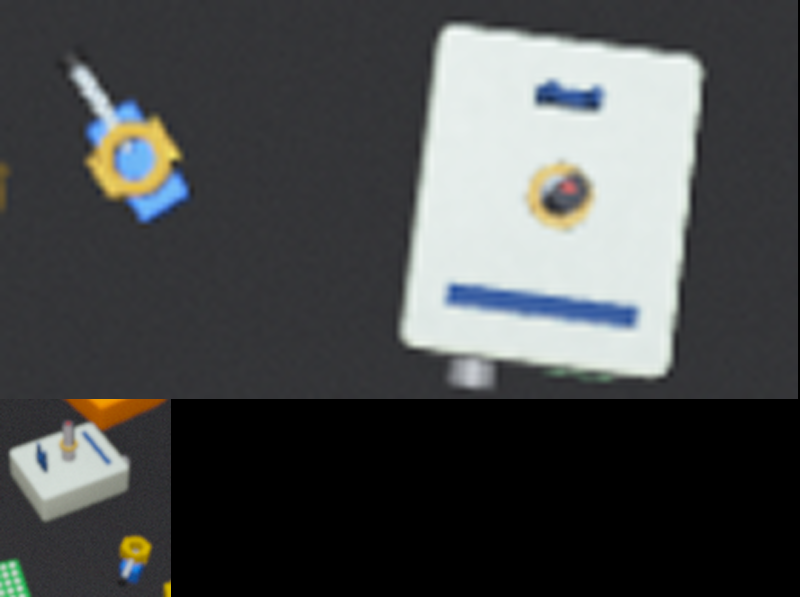

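The crop shows the drive's washer at crop (560,195), the fork at (570,97), and the red bar up-right of the shaft centre at about (568,187). The small collar is at (133,158), with its screw running up-left to (70,62). Next come sub-pixel measurements.

```bash
python3 - <<'E'
from h import *
a,b=pickle.load(open('s1.pkl','rb'))
def cen(s,lo,hi,box,k=8):
    x0,y0,x1,y1=box;im=cv2.resize(s['img'][y0:y1,x0:x1],None,fx=k,fy=k,interpolation=cv2.INTER_CUBIC)
    m=cv2.inRange(cv2.cvtColor(im,cv2.COLOR_RGB2HSV),lo,hi)
    cn=max(cv2.findContours(m,0,1)[0],key=cv2.contourArea)
    f=lambda p:(np.array(p)+.5)/k-.5+[x0,y0]
    M=cv2.moments(cn);c=f([M['m10']/M['m00'],M['m01']/M['m00']]);e=f(cv2.minEnclosingCircle(cn)[0]);r=cv2.minAreaRect(cn)
    return c,e,f(r[0]),r[1:],f(cv2.boxPoints(r)),cv2.contourArea(cn)/k/k
dr=(272,190,296,208)
w=cen(b,(12,70,90),(35,255,255),dr);print('washer',w[:3],onz(b,[w[1],w[2]],.105)[:,:2])
x0,y0,x1,y1=dr
im=b['img'][y0:y1,x0:x1].astype(int);red=im[...,0]-im[...,1]*.5-im[...,2]*.5
R=im[...,0]-np.maximum(im[...,1],0);B=im[...,2]-im[...,1]
redm=((im[...,0]>im[...,1]+30)&(abs(im[...,1]-im[...,2])<25));ys,xs=np.nonzero(redm);wt=(im[...,0]-im[...,1])[ys,xs]
rc=np.array([(xs*wt).sum()/wt.sum()+x0,(ys*wt).sum()/wt.sum()+y0]);print('red',len(xs),rc,onz(b,rc,.148)[:,:2])
d=cen(b,(0,0,0),(180,255,110),dr);print('dark',d[:3],d[5],onz(b,[d[0],d[1]],.148)[:,:2])
f=cen(b,(95,80,30),(130,255,200),(272,174,298,190));print('fork',f[0],f[2],f[3],onz(b,[f[0],f[2]],.104)[:,:2])
h=cen(b,(95,80,30),(130,255,200),(258,208,304,230));Bx=onz(b,h[4],.07);e=max([(Bx[i]-Bx[i-1]) for i in range(4)],key=np.linalg.norm);print('bar yaw',np.arctan2(e[1],e[0])%np.pi-np.pi/2,onz(b,h[2],.07))
c=cen(b,(15,120,100),(35,255,255),(192,172,226,210));print('collar',c[:4],onz(b,[c[0],c[1],c[2]],.054)[:,:2])
bx=(192,172,226,210);k=8;im=cv2.resize(b['img'][172:210,192:226],None,fx=k,fy=k,interpolation=cv2.INTER_CUBIC)
hv=cv2.cvtColor(im,cv2.COLOR_RGB2HSV);m=cv2.inRange(hv,(95,90,100),(130,255,255))
cn=max(cv2.findContours(m|cv2.inRange(hv,(15,120,100),(35,255,255)),0,1)[0],key=cv2.contourArea)
hole=[q for q in cv2.findContours(m,0,1)[0] if cv2.pointPolygonTest(q,tuple(((c[1]-[192,172]+.5)*k-.5).tolist()),False)>0]
for q in hole: print('hole',cv2.minEnclosingCircle(q),onz(b,(np.array(cv2.minEnclosingCircle(q)[0])+.5)/k-.5+[192,172],.054))
m=cv2.morphologyEx(m,cv2.MORPH_OPEN,np.ones((3,3)))
g=cv2.inRange(hv,(0,0,130),(180,70,255));q=max(cv2.findContours(g,0,1)[0],key=cv2.contourArea);r=cv2.minAreaRect(q)
v=onz(b,(cv2.boxPoints(r)+.5)/k-.5+[192,172],.038);e=max([(v[i]-v[i-1]) for i in range(4)],key=np.linalg.norm);print('shank',np.arctan2(e[1],e[0]),np.linalg.norm(e),v.mean(0))
# scene triangulation of collar & washer
c2=cen(a,(18,120,100),(35,255,255),(262,220,296,258));print('collar scene z=.042',onz(a,[c2[0],c2[2]],.042)[:,:2])
for z in(.148,.105):print('proj scene',proj(a,[[*onz(b,w[1],.105)[0,:2],z]]))
cv2.imwrite('pics/c2.png',np.hstack([cv2.resize(a['img'][155:190,225:265],(400,350),interpolation=cv2.INTER_CUBIC),cv2.resize(b['img'][188:210,271:296],(398,350),interpolation=cv2.INTER_CUBIC)])[:,:,::-1])
E
```

```text
washer (array([281.89625272, 199.71526483]), array([282.82601261, 198.92422199]), array([282.41143417, 199.09039688])) [[ 0.54102391 -0.08949607]
 [ 0.54057849 -0.08829595]]
red 5 [284.28070175 197.43859649] [[ 0.54227593 -0.0893626 ]]
dark (array([283.62067979, 199.46646195]), array([283.5   , 198.5625]), array([283.88793087, 199.15732765])) 21.625 [[ 0.53677757 -0.08737517]
 [ 0.53925563 -0.08712599]]
fork [284.34069349 181.3874816 ] [284.39151001 181.18278313] ((90.52432250976562, 30.42728614807129), 7.253194808959961) [[ 0.59134525 -0.09559796]
 [ 0.59193257 -0.09576377]]
bar yaw -0.15581977040760298 [[ 0.48711275 -0.08156517  0.07      ]]
collar (array([207.9828077 , 192.48687264]), array([207.9375, 192.1875]), array([208.01334763, 192.42879677]), ((98.29179382324219, 120.5430908203125), 56.8886604309082)) [[0.56895622 0.12902929]
 [0.56985825 0.12915299]
 [0.5691284  0.12893573]]
hole ((132.100341796875, 167.74913024902344), 27.194265365600586) [[0.56881676 0.12875534 0.054     ]]
shank -0.8010040066388218 0.024352926698782078 [0.57058349 0.13014669 0.038     ]
collar scene z=.042 [[0.56852731 0.12415459]
 [0.56804141 0.12309275]]
proj scene [[243.70199921 163.10934398]]
proj scene [[243.75875965 173.73435054]]
```

View pics/c2.png

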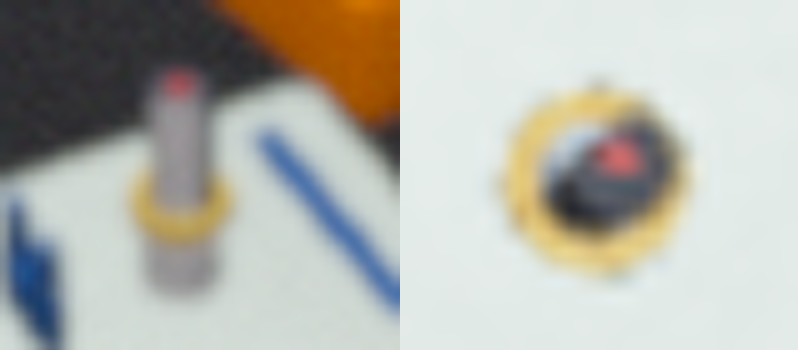

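arm_command --series '[0,0,2.33,0.328,0.445,0.02,100,0,0,2.33,0.328,0.445,0.02,100,0,0,2.33,0.328,0.445,0.02,100,0,0,2.33,0.328,0.445,0.02,100,0,0,2.33,0.328,0.445,0.02,100,0,0,2.33,0.328,0.445,0.02,100,0,0,2.33,0.328,0.445,0.02,100,0,0,2.33,0.328,0.445,0.02,100,0,0,2.33,0.328,0.445,0.02,100,0,0,2.33,0.328,0.445,0.02,100,0,0,2.33,0.328,0.445,0.02,100,0,0,2.33,0.328,0.445,0.02,100,0,0,2.33,0.328,0.445,0.02,100,0,0,2.33,0.328,0.445,0.02,100,0,0,2.33,0.328,0.445,0.02,100,0,0,2.33,0.328,0.445,0.02,100,0,0,2.33,0.328,0.445,0.02,100,0,0,2.33,0.328,0.445,0.02,100,0,0,2.33,0.328,0.445,0.02,100]' --force 20

```text
time_s: 2.0
eef_pos: [0.54, -0.0895, 0.2511]
tool_rot: [-0.0, 0.216, 0.976, 0.0]
contact_force: [1.0, 0.1, 0.2]
opening: 0.0519
grip_force: 0.0
```

```bash
python3 - <<'E'
from h import *
a,b=pickle.load(open('s1.pkl','rb'));st()
# axis in top image; washer circle fit from yellow outer points
x0,y0,x1,y1=272,188,296,210;k=8
im=cv2.resize(b['img'][y0:y1,x0:x1],None,fx=k,fy=k,interpolation=cv2.INTER_CUBIC)
hv=cv2.cvtColor(im,cv2.COLOR_RGB2HSV)
m=cv2.inRange(hv,(0,60,0),(180,255,255))|cv2.inRange(hv,(0,0,0),(180,255,140))
cn=max(cv2.findContours(m,0,1)[0],key=cv2.contourArea);e=cv2.fitEllipse(cn);f=(np.array(e[0])+.5)/k-.5+[x0,y0]
print('washer ellipse',f,e[1],onz(b,f,.104))
print('axis top px',proj(b,[[.5404,-.0882,.148]]), 'pred scene',proj(a,[[.5404,-.0882,.148]]))
f=(np.array([[70,62],[75,70],[110,118],[133,158]])+.5)/5.7-.5+[185,165]
P=np.vstack([onz(b,f[:3],.038),onz(b,f[3],.052)]);print(P)
for i in range(3):print(np.arctan2(*(P[i]-[.569,.1283,0])[1::-1]))
print(np.arctan2(*(P[0]-P[2])[1::-1]))
E
```

```text
time_s 2.0
joints [-2.8020e-01  3.1630e-01  4.4400e-02  1.2993e+00  1.0000e-04  1.5480e-01]
joint_vel [-0.0009 -0.0022  0.002  -0.0006  0.0015 -0.0052]
tau [ 1.58000e-02 -4.33626e+01  2.70512e+01  6.50000e-03  8.00000e-04
  7.90000e-03]
eef_pos [ 0.54   -0.0895  0.2511]
tool_rot [-2.000e-04  2.158e-01  9.764e-01  1.000e-04]
contact_force [0.9631 0.0779 0.2373]
torque [-0.0006  0.0369  0.0199]
grip_force 0.0
opening 0.0519
washer ellipse [282.92252159 199.26912022] (83.33049774169922, 85.5439224243164) [[ 0.54009439 -0.08983878  0.104     ]]
axis top px [[283.87863383 198.13454189]] pred scene [[244.12048374 163.25068967]]
[[0.62326241 0.16409133 0.038     ]
 [0.61888338 0.16145771 0.038     ]
 [0.59261707 0.14303895 0.038     ]
 [0.56967495 0.12943676 0.052     ]]
0.5830923636135478
0.5866428885536942
0.557937533637995
0.6019264912157061
```

arm_command --series '[0,0,0,0,0,-0.04,100,0,0,0,0,0,-0.08,100,0,0,0,0,0,-0.11,100,0,0,0,0,0,-0.135,100,0,0,0,0,0,-0.135,100,0,0,0,0,0,-0.135,150,0,0,0,0,0,-0.135,190,0,0,0,0,0,-0.135,230,0,0,0,0,0,-0.135,230,0,0,0,0,0,-0.135,230,0,0,0,0,0,-0.135,230,0,0,0,0,0,-0.135,230]' --force 20

```text
time_s: 3.2
eef_pos: [0.5407, -0.0918, 0.1184]
tool_rot: [0.001, 0.216, 0.976, -0.002]
contact_force: [-2.7, -5.2, 1.5]
opening: 0.0176
grip_force: 20.0
```

```bash
python3 -c "
from h import *
st()"
```

```text
time_s 3.2
joints [-0.2814  0.3809 -0.214   0.973  -0.0044  0.154 ]
joint_vel [-0.0003  0.0005  0.0014 -0.0012 -0.0001 -0.0005]
tau [ 3.16430e+00 -4.38122e+01  2.51703e+01 -5.73100e-01  1.66990e+00
 -3.20000e-02]
eef_pos [ 0.5407 -0.0918  0.1184]
tool_rot [ 0.0013  0.216   0.9764 -0.0023]
contact_force [-2.7413 -5.2301  1.4816]
torque [-0.8878  0.5612 -0.0468]
grip_force 19.9792
opening 0.0176
```

arm_command --series '[0,0,0,0.0005,-0.001,0,180,0,0,0,0.0005,-0.001,0,160,0,0,0,0.0005,-0.001,0,150,0,0,0.11,0.0005,-0.001,0,150,0,0,0.22,0.0005,-0.001,0,150,0,0,0.22,0.0005,-0.001,0,150,0,0,0.22,0.0005,-0.001,0,190,0,0,0.22,0.0005,-0.001,0,230,0,0,0.22,0.0005,-0.001,0,230,0,0,0.22,0.0005,-0.001,0,230,0,0,0.22,0.0005,-0.001,0,230]' --force 20

```text
time_s: 4.3
eef_pos: [0.5406, -0.0913, 0.1166]
tool_rot: [0.0, 0.107, 0.994, -0.001]
contact_force: [-2.1, -4.2, 2.4]
opening: 0.0186
grip_force: 20.2
```

```bash
python3 -c "
from h import *
st()"
```

```text
time_s 4.3
joints [-0.2821  0.3839 -0.2144  0.9721 -0.0014 -0.0674]
joint_vel [-0.0005 -0.      0.0012 -0.0012  0.0008 -0.0018]
tau [ 2.89210e+00 -4.31436e+01  2.42589e+01 -2.43700e-01  1.53790e+00
 -4.17000e-02]
eef_pos [ 0.5406 -0.0913  0.1166]
tool_rot [ 1.000e-04  1.071e-01  9.942e-01 -7.000e-04]
contact_force [-2.1299 -4.217   2.3892]
torque [-0.945   0.4126 -0.0544]
grip_force 20.1868
opening 0.0186
```

arm_command --series '[0,0,0,0,0,0,180,0,0,0,0,0,0,160,0,0,0,0,0,0,150,0,0,-0.14,0,0,0,150,0,0,-0.28,0,0,0,150,0,0,-0.41,0,0,0,150,0,0,-0.41,0,0,0,150,0,0,-0.41,0,0,0,190,0,0,-0.41,0,0,0,230,0,0,-0.41,0,0,0,230,0,0,-0.41,0,0,0,230,0,0,-0.41,0,0,0,230]' --force 20

```text
time_s: 5.5
eef_pos: [0.5396, -0.0917, 0.1164]
tool_rot: [-0.001, 0.306, 0.952, -0.002]
contact_force: [-3.0, -4.7, 1.9]
opening: 0.0171
grip_force: 20.0
```

```bash
python3 -c "
from h import *
st()"
```

```text
time_s 5.5
joints [-0.2825  0.3838 -0.2152  0.973  -0.0032  0.3402]
joint_vel [-0.0009 -0.0003  0.0009 -0.0015  0.0022 -0.0018]
tau [ 2.48710e+00 -4.35384e+01  2.52694e+01 -8.66300e-01  1.33780e+00
 -3.10000e-02]
eef_pos [ 0.5396 -0.0917  0.1164]
tool_rot [-5.000e-04  3.064e-01  9.519e-01 -1.600e-03]
contact_force [-3.0354 -4.722   1.9315]
torque [-0.7388  0.5982 -0.0628]
grip_force 19.9991
opening 0.0171
```

arm_command --series '[0,0,0,0,0,0,180,0,0,0,0,0,0,160,0,0,0,0,0,0,150,0,0,-0.09,0,0,0,150,0,0,-0.17,0,0,0,150,0,0,-0.17,0,0,0,150,0,0,-0.17,0,0,0,190,0,0,-0.17,0,0,0,230,0,0,-0.17,0,0,0,230,0,0,-0.17,0,0,0,230,0,0,-0.17,0,0,0,230]' --force 20

```text
time_s: 6.6
eef_pos: [0.5391, -0.092, 0.1165]
tool_rot: [-0.001, 0.386, 0.922, -0.002]
contact_force: [-4.7, -3.5, 4.4]
opening: 0.0155
grip_force: 21.3
```

```bash
python3 -c "
from h import *
st()"
```

```text
time_s 6.6
joints [-0.2827  0.3835 -0.2154  0.9737 -0.004   0.5108]
joint_vel [ 0.0004 -0.0001  0.0013  0.0002  0.0004  0.0015]
tau [ 2.80340e+00 -4.29703e+01  2.55250e+01 -1.39530e+00  1.58260e+00
 -2.64000e-02]
eef_pos [ 0.5391 -0.092   0.1165]
tool_rot [-6.000e-04  3.864e-01  9.223e-01 -2.100e-03]
contact_force [-4.7263 -3.5242  4.4173]
torque [-0.7897  0.8916 -0.0063]
grip_force 21.3095
opening 0.0155
```

arm_command --series '[0,0,0,-0.001,-0.001,0,230,0,0,-0.1,-0.001,-0.001,0,230,0,0,-0.2,-0.001,-0.001,0,230,0,0,-0.3,-0.001,-0.001,0,230,0,0,-0.4,-0.001,-0.001,0,230,0,0,-0.5,-0.001,-0.001,0,230,0,0,-0.6,-0.002,-0.001,0,230,0,0,-0.7,-0.002,0,0,230,0,0,-0.8,-0.002,0,0,230,0,0,-0.88,-0.002,0,0,230,0,0,-0.93,-0.002,0,0,230,0,0,-0.93,-0.002,0,0,230,0,0,-0.93,-0.002,0,0,230,0,0,-0.93,-0.002,0,0,230,0,0,-0.93,-0.002,0,0,230]' --force 50

```text
time_s: 8.1
eef_pos: [0.5388, -0.0904, 0.1165]
tool_rot: [0.0, 0.759, 0.651, 0.0]
contact_force: [-0.7, -0.5, 2.6]
opening: 0.0149
grip_force: 49.6
```

```bash
python3 -c "
from h import *
st()
a=snap('scene');b=snap('top')
cv2.imwrite('pics/c3.png',np.hstack([cv2.resize(a['img'][130:210,205:285],(400,400),interpolation=cv2.INTER_CUBIC),cv2.resize(b['img'][165:235,250:320],(400,400),interpolation=cv2.INTER_CUBIC)])[:,:,::-1])
"
```

```text
time_s 8.1
joints [-2.8250e-01  3.8020e-01 -2.2010e-01  9.6990e-01  3.0000e-04  1.4406e+00]
joint_vel [ 0.0001 -0.0004  0.0002 -0.0011  0.0006  0.003 ]
tau [-2.15000e-01 -4.28385e+01  2.42993e+01 -4.56500e-01 -4.18000e-02
 -2.71000e-02]
eef_pos [ 0.5388 -0.0904  0.1165]
tool_rot [1.000e-04 7.588e-01 6.513e-01 3.000e-04]
contact_force [-0.7408 -0.463   2.6206]
torque [ 0.0423  0.2461 -0.0244]
grip_force 49.5996
opening 0.0149
```

View pics/c3.png

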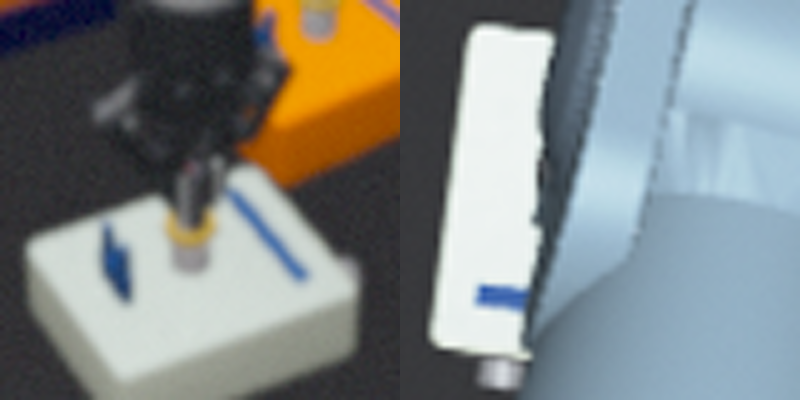

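The shaft is pinched on its flat and faces the fork; in the scene view the fingers are around the shaft at (190,190) and the fork is at (115,262). Next I'll release, lift and go over the collar.

arm_command --series '[0,0,0,0,0,0,200,0,0,0,0,0,0,175,0,0,0,0,0,0,155,0,0,0,0,0,0,155,0,0,0,0,0,0.03,150,0,0,0,0,0,0.07,130,0,0,0,0,0,0.11,100,0,0,0.14,0.0305,0.04,0.13,70,0,0,0.28,0.0305,0.08,0.13,70,0,0,0.42,0.0305,0.12,0.13,70,0,0,0.56,0.0305,0.16,0.13,70,0,0,0.7,0.0305,0.2,0.13,70,0,0,0.84,0.0305,0.2185,0.13,70,0,0,0.98,0.0305,0.2185,0.13,70,0,0,1.12,0.0305,0.2185,0.13,70,0,0,1.26,0.0305,0.2185,0.13,70,0,0,1.4,0.0305,0.2185,0.13,70,0,0,1.54,0.0305,0.2185,0.13,70,0,0,1.68,0.0305,0.2185,0.13,70,0,0,1.82,0.0305,0.2185,0.13,70]' --force 40

```text
time_s: 10.2
eef_pos: [0.5691, 0.128, 0.2462]
tool_rot: [-0.0, -0.051, 0.999, 0.0]
contact_force: [-0.3, -0.9, 0.1]
opening: 0.0621
grip_force: 0.0
```

arm_command --series '[0,0,0.14,0,0,0,70,0,0,0.28,0,0,0,70,0,0,0.42,0,0,0,70,0,0,0.487,0,0,0,70,0,0,0.487,0,0,0,70,0,0,0.487,0,0,0,70]'

```text
time_s: 10.8
eef_pos: [0.5691, 0.128, 0.2462]
tool_rot: [-0.0, -0.287, 0.958, 0.0]
contact_force: [-0.4, -0.5, -0.3]
opening: 0.0618
grip_force: 0.0
```

```bash
python3 -c "
from h import *
st()
a=snap('scene');b=snap('top');pickle.dump((a,b),open('s2.pkl','wb'))
cv2.imwrite('pics/c4.png',np.vstack([np.hstack([cv2.resize(a['img'][150:186,225:265],(400,360),interpolation=cv2.INTER_CUBIC),cv2.resize(b['img'][174:210,267:307],(400,360),interpolation=cv2.INTER_CUBIC)]),cv2.resize(a['img'][200:260,225:425],(800,240),interpolation=cv2.INTER_CUBIC)])[:,:,::-1])
"
```

```text
time_s 10.8
joints [ 1.1240e-01  3.9230e-01  1.4150e-01  1.3202e+00  1.0000e-04 -4.6930e-01]
joint_vel [ 0.0026 -0.0004  0.0001  0.0021 -0.0015 -0.004 ]
tau [ 2.00000e-04 -4.71834e+01  2.71171e+01  2.10000e-03  0.00000e+00
 -1.60000e-02]
eef_pos [0.5691 0.128  0.2462]
tool_rot [-1.000e-04 -2.868e-01  9.580e-01  1.000e-04]
contact_force [-0.4134 -0.5224 -0.3122]
torque [-0.0561  0.0055  0.039 ]
grip_force 0.0
opening 0.0618
```

View pics/c4.png

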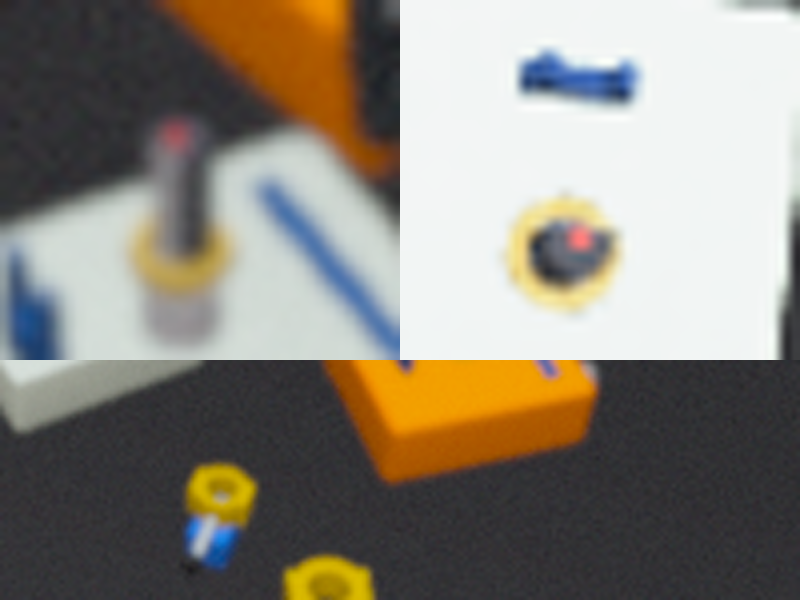

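The top view shows the red bar at (580,238) pointing to the fork at (577,78), so the shaft stayed aligned. The collar is still on its block, so I'll descend and grasp it.

arm_command --series '[0,0,0,0,0,-0.045,70,0,0,0,0,0,-0.09,70,0,0,0,0,0,-0.135,70,0,0,0,0,0,-0.17,70,0,0,0,0,0,-0.2,70,0,0,0,0,0,-0.221,70,0,0,0,0,0,-0.221,70,0,0,0,0,0,-0.221,100,0,0,0,0,0,-0.221,130,0,0,0,0,0,-0.221,180,0,0,0,0,0,-0.221,200,0,0,0,0,0,-0.221,200,0,0,0,0,0,-0.221,200,0,0,0,0,0,-0.221,200]' --force 40

```text
time_s: 12.3
eef_pos: [0.5707, 0.1282, 0.0271]
tool_rot: [0.002, -0.287, 0.958, -0.0]
contact_force: [-0.0, 0.2, 7.4]
opening: 0.0412
grip_force: 41.2
```

```bash
python3 -c "
from h import *
st()"
```

```text
time_s 12.3
joints [ 1.125e-01  5.320e-01 -2.320e-01  8.034e-01  1.000e-04 -4.707e-01]
joint_vel [-0.     -0.      0.0005  0.0013  0.0016  0.0002]
tau [-2.02000e-02 -4.59124e+01  2.10964e+01 -2.72600e-01 -2.04000e-02
 -7.80000e-03]
eef_pos [0.5707 0.1282 0.0271]
tool_rot [ 1.700e-03 -2.875e-01  9.578e-01 -3.000e-04]
contact_force [-0.0224  0.1937  7.3952]
torque [-0.0196  0.1418 -0.0413]
grip_force 41.1903
opening 0.0412
```

arm_command --series '[0,0,0,0,0,0.02,200,0,0,0,0,0,0.05,200,0,0,0,0,0,0.09,200,0,0,0,0,0,0.13,200,0,0,0,0,0,0.17,200,0,0,0,0,0,0.2,200,0,0,-0.14,-0.0282,-0.04,0.2,200,0,0,-0.28,-0.0282,-0.08,0.2,200,0,0,-0.42,-0.0282,-0.12,0.2,200,0,0,-0.56,-0.0282,-0.12,0.2,200,0,0,-0.7,-0.0282,-0.12,0.2,200,0,0,-0.735,-0.0282,-0.12,0.2,200,0,0,-0.735,-0.0282,-0.12,0.2,200,0,0,-0.735,-0.0282,-0.12,0.2,200]' --force 60

```text
time_s: 13.7
eef_pos: [0.5408, 0.0081, 0.2254]
tool_rot: [-0.0, 0.075, 0.997, 0.0]
contact_force: [0.2, 0.0, -1.1]
opening: 0.0412
grip_force: 61.4
```

```bash
python3 -c "
from h import *
st()
a=snap('scene');b=snap('top');pickle.dump((a,b),open('s3.pkl','wb'))
p=ctrl.get_state()['eef_pos'];q=np.array(p)+[0,0,.0187]
ua=proj(a,[q])[0].astype(int);ub=proj(b,[q])[0].astype(int);print(ua,ub)
f=lambda s,u:cv2.resize(s['img'][u[1]-25:u[1]+25,u[0]-25:u[0]+25],(400,400),interpolation=cv2.INTER_CUBIC)
cv2.imwrite('pics/c5.png',np.hstack([f(a,ua),f(b,ub)])[:,:,::-1])
"
```

```text
time_s 13.7
joints [-1.0250e-01  3.0890e-01 -3.2400e-02  1.2296e+00  1.0000e-04  4.8400e-02]
joint_vel [ 0.0016  0.0006  0.0012 -0.0007 -0.0025  0.0011]
tau [-1.12200e-01 -4.34429e+01  2.72967e+01 -9.00000e-04 -5.60000e-03
  8.70000e-03]
eef_pos [0.5408 0.0081 0.2254]
tool_rot [-1.000e-04  7.540e-02  9.972e-01  0.000e+00]
contact_force [ 0.1621  0.036  -1.0812]
torque [ 0.0509 -0.0056 -0.0645]
grip_force 61.4318
opening 0.0412
[264 154] [248 196]
```

View pics/c5.png

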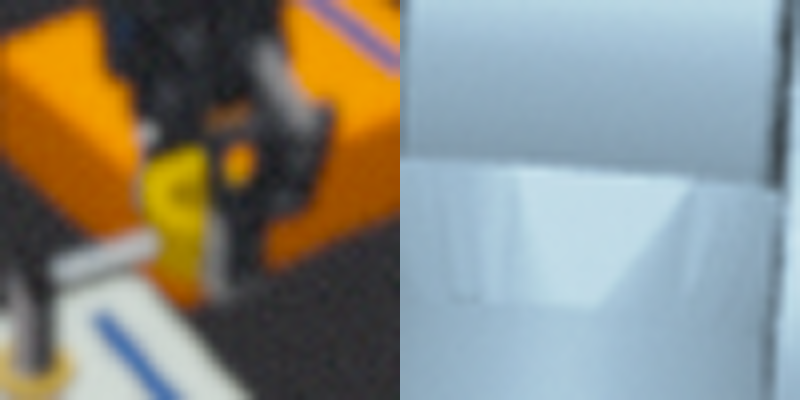

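Scene crop: the collar (140–208, 150–300) is held upright, the screw shank runs from (155,243) to its end at (48,270), and the shaft is lower left. The top view is blocked by the arm. I'll compare predictions with the scene view.

```bash
python3 -c "
from h import *
a,b=pickle.load(open('s3.pkl','rb'));a1,_=pickle.load(open('s2.pkl','rb'))
print('shaft top, washer pred',proj(a,[[.5408,-.0907,.148],[.5408,-.0907,.105]]))
q=np.array([.5408,.0081,.2254+.0187]);th=2*np.arctan2(.9972,.0754)-np.pi/2-np.pi/2;print(th)
X=np.array([np.cos(th),np.sin(th),0]);print(X)
for d in(-.003,0,.003):
  P=[q+X*(d+r)-[0,0,.004+h] for h in(0,.003) for r in(.02,.058)];print(d,((proj(a,P)-[239,129]+.5)*8-.5).round(0).tolist())
im=a['img'][129:179,239:289];g=cv2.resize(im,(400,400),interpolation=cv2.INTER_CUBIC);hv=cv2.cvtColor(g,cv2.COLOR_RGB2HSV)
y=cv2.inRange(hv,(22,150,90),(34,255,255));c=max(cv2.findContours(y,0,1)[0],key=cv2.contourArea);print('yellow',cv2.boundingRect(c))
# predicted collar left silhouette
cir=[q+[.02*np.cos(t),.02*np.sin(t),h] for h in(.012,-.012) for t in np.linspace(0,6.28,60)]
u=(proj(a,cir)-[239,129]+.5)*8-.5;print('pred silhouette',u.min(0),u.max(0))
w=a1['img'];s=cv2.inRange(cv2.cvtColor(w,cv2.COLOR_RGB2HSV),(12,110,90),(35,255,255))[164:182,235:252];yy,xx=np.nonzero(s);print('washer obs x',xx.min()+235,xx.max()+235,'y',yy.min()+164,yy.max()+164)
L=g[230:300,30:170].astype(int);m=((L.min(2)>120)&(L.max(2)-L.min(2)<40)).astype(np.uint8);c=max(cv2.findContours(m,0,1)[0],key=cv2.contourArea);print('shank',cv2.minAreaRect(c)[0]+np.array([30,230]),cv2.boxPoints(cv2.minAreaRect(c))+[30,230])
"
```

```text
shaft top, washer pred [[243.52606166 162.87695196]
 [243.58644951 173.50077165]]
-0.15093622208744195
[ 0.98863074 -0.15036378  0.        ]
-0.003 [[165.0, 232.0], [68.0, 265.0], [165.0, 239.0], [68.0, 272.0]]
0 [[157.0, 235.0], [60.0, 268.0], [157.0, 241.0], [60.0, 275.0]]
0.003 [[150.0, 237.0], [52.0, 270.0], [150.0, 244.0], [52.0, 277.0]]
yellow (141, 145, 70, 131)
pred silhouette [149.67306552 145.72629512] [266.96509149 272.33074939]
washer obs x 239 246 y 174 178
shank [106.81385803 271.38686752] [[ 51.62771797 243.77372742]
 [154.26129913 231.93138885]
 [162.         299.00000763]
 [ 59.36641693 310.84234619]]
```

arm_command --series '[0,0,0,0,-0.04,0,200,0,0,0,0,-0.08,0,200,0,0,0,0,-0.0987,0,200,0,0,0,0,-0.0987,0,200,0,0,0,0,-0.0987,-0.03,200,0,0,0,0,-0.0987,-0.055,200,0,0,0,0,-0.0987,-0.07,200,0,0,0,0,-0.0987,-0.074,200,0,0,0,0,-0.0987,-0.078,200,0,0,0,0,-0.0987,-0.082,200,0,0,0,0,-0.0987,-0.086,200,0,0,0,0,-0.0987,-0.088,200,0,0,0,0,-0.0987,-0.088,200]' --force 60

```text
time_s: 15.1
eef_pos: [0.541, -0.0907, 0.1374]
tool_rot: [0.0, 0.076, 0.997, 0.0]
contact_force: [0.1, -0.5, -0.6]
opening: 0.0411
grip_force: 61.5
```

```bash
python3 -c "
from h import *
st()"
```

```text
time_s 15.1
joints [-2.8180e-01  3.6890e-01 -1.7960e-01  1.0222e+00  1.0000e-04 -1.3000e-01]
joint_vel [-0.0021  0.0002  0.0051  0.0058 -0.0005  0.0001]
tau [ 3.01000e-02 -4.49441e+01  2.58832e+01 -1.07000e-01  3.10000e-03
  1.00000e-04]
eef_pos [ 0.541  -0.0907  0.1374]
tool_rot [1.000e-04 7.580e-02 9.971e-01 1.000e-04]
contact_force [ 0.092  -0.5393 -0.6417]
torque [ 0.0094 -0.0093  0.033 ]
grip_force 61.5448
opening 0.0411
```

arm_command --series '[0,0,0,0,0,-0.003,200,0,0,0,0,0,-0.006,200,0,0,0,0,0,-0.009,200,0,0,0,0,0,-0.012,200,0,0,0,0,0,-0.016,200,0,0,0,0,0,-0.02,200,0,0,0,0,0,-0.024,200,0,0,0,0,0,-0.027,200,0,0,0,0,0,-0.027,200,0,0,0,0,0,-0.027,200]' --force 60

```text
time_s: 16.1
eef_pos: [0.5409, -0.0907, 0.1103]
tool_rot: [-0.0, 0.076, 0.997, 0.0]
contact_force: [0.4, -0.1, -0.8]
opening: 0.0408
grip_force: 61.5
```

```bash
python3 -c "
from h import *
st()"
```

```text
time_s 16.1
joints [-2.818e-01  3.898e-01 -2.232e-01  9.580e-01  1.000e-04 -1.300e-01]
joint_vel [ 0.     -0.0015  0.0065  0.0002  0.0001  0.0011]
tau [-1.20000e-03 -4.51055e+01  2.50071e+01 -5.00000e-03  6.00000e-04
 -0.00000e+00]
eef_pos [ 0.5409 -0.0907  0.1103]
tool_rot [-1.000e-04  7.580e-02  9.971e-01  1.000e-04]
contact_force [ 0.3806 -0.1295 -0.7621]
torque [-0.0324  0.0335  0.0073]
grip_force 61.5445
opening 0.0408
```

arm_command --series '[0,0,0,0,0,-0.003,200,0,0,0,0,0,-0.006,200,0,0,0,0,0,-0.008,200,0,0,0,0,0,-0.01,200,0,0,0,0,0,-0.012,200,0,0,0,0,0,-0.014,200,0,0,0,0,0,-0.014,200,0,0,0,0,0,-0.014,200,0,0,0,0,0,-0.014,200]' --force 60

```text
time_s: 17.0
eef_pos: [0.5409, -0.0907, 0.0969]
tool_rot: [0.0, 0.076, 0.997, -0.0]
contact_force: [-3.2, -0.3, 5.7]
opening: 0.0415
grip_force: 62.3
```

```bash
python3 -c "
from h import *
st()"
```

```text
time_s 17.0
joints [-0.2818  0.4008 -0.244   0.9257  0.     -0.13  ]
joint_vel [ 0.0004 -0.0003  0.0006  0.0009 -0.0009  0.0006]
tau [-1.44300e-01 -4.19972e+01  2.40465e+01 -1.26680e+00  4.55000e-02
 -2.30000e-03]
eef_pos [ 0.5409 -0.0907  0.0969]
tool_rot [ 2.000e-04  7.580e-02  9.971e-01 -0.000e+00]
contact_force [-3.1686 -0.2884  5.7073]
torque [ 0.1792  0.5022 -0.0506]
grip_force 62.2872
opening 0.0415
```

arm_command --series '[0,0,0,0,0,-0.001,200,0,0,0,0,0,-0.002,200,0,0,0,0,0,-0.003,200,0,0,0,0,0,-0.003,200,0,0,0,0,0,-0.003,200,0,0,0,0,0,-0.003,200]' --force 60

```text
time_s: 17.6
eef_pos: [0.5409, -0.0906, 0.0942]
tool_rot: [0.0, 0.076, 0.997, -0.0]
contact_force: [-3.4, 0.8, 8.0]
opening: 0.0407
grip_force: 62.9
```

```bash
python3 -c "
from h import *
st()
a=snap('scene')
print(proj(a,[[.5408,-.0907,.111],[.5408,-.0907,.123]]))
cv2.imwrite('pics/c6.png',cv2.resize(a['img'][145:195,215:275],(720,600),interpolation=cv2.INTER_CUBIC)[:,:,::-1])"
```

```text
time_s 17.6
joints [-0.2817  0.4031 -0.2481  0.9191  0.     -0.13  ]
joint_vel [0.0001 0.0011 0.0007 0.001  0.001  0.0001]
tau [-1.75700e-01 -4.10334e+01  2.37322e+01 -1.61290e+00  5.22000e-02
 -3.20000e-03]
eef_pos [ 0.5409 -0.0906  0.0942]
tool_rot [ 3.000e-04  7.580e-02  9.971e-01 -0.000e+00]
contact_force [-3.3576  0.841   7.9568]
torque [ 0.1758  0.699  -0.0675]
grip_force 62.887
opening 0.0407
[[243.57807779 172.04512684]
 [243.56128056 169.1080934 ]]
```

View pics/c6.png

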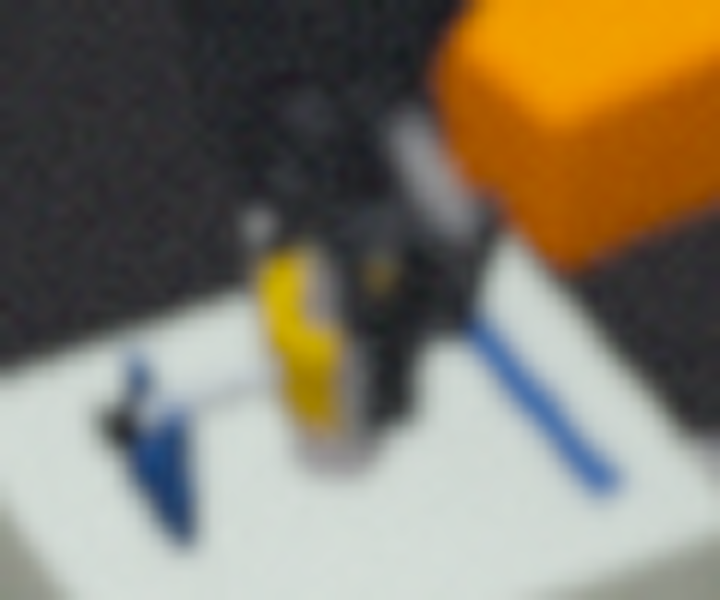

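The scene crop shows the screw's shank passing between the tines at (150,410), its head beyond them at (120,420), and the collar pressed down just above the boss. Measured force puts the washer about 6.5 mm in, so I'll hand in.

```bash
python3 -c "
from bench import ctrl
print(ctrl.close_job())"
```

```text
the job is handed in; nothing more can be done
None
```

I handed in the job at about 17.6 s with no verdict returned: flat facing the fork, collar gripped and held down with its screw between the tines, washer pressed in about 6.5 mm judging by the push force, and the tip box, rack and bottle not touched.

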